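# Hold the fan cover over the opened supply unit, ready for its screws

### The job

Pick up the aluminium cover plate gently by the frame of its fan (the plastic cracks if the fingers squeeze it with more than about 50 N) and hold it level, hovering about 15 mm above the brass posts of the opened unit, turned so that each of the four threaded holes is seen whole through its hole in the plate and the closer-spaced, yellow-marked ends match. Do not knock the unit with the plate or touch it down, leave the bottle, dish and screwdriver alone, and finish still holding the cover there, so that I can start the screws.

Things in the scene. Friction and masses are not known exactly. Their poses are not given: they have to be found in the camera images.
- cover: loose aluminium cover plate, 130 (x) x 96 (y) x 4 mm, about 0.2 kg, lying flat on the mat, with a black cooling fan fixed on top. Origin: centre of the plate's underside; z up, fan side. Four 12 mm through holes at (x, y) = (-50, 34), (-50, -34), (50, 20), (50, -20) mm; the +x pair is closer together, with a yellow dot between.
- fan (a point): centre of the fan on the cover: a black block 40 x 40 x 28 mm, sides parallel to the plate's edges, centred at x = -8, y = 0 of the cover, from 4 mm (plate's top) to 32 mm above the plate's underside; this point is at 18 mm. Its thin plastic frame is the place to grip, on any two opposite sides
- housing: opened grey supply unit, fixed, 140 (x) x 106 (y) mm, walls 42 mm high, open top, circuit parts inside lower than the walls. Origin: centre of its underside on the mat; z up. Four brass posts, 12 mm across, tops at z = 45 mm, each with a dark 4 mm threaded hole, at the same (x, y) as the cover's holes. +x end: closer pair, yellow mark on the wall; the cover's +x end belongs there
- bottle: clear squeeze bottle with a white cap, 44 mm across, 100 mm tall, loose; origin: centre of its underside. Leave alone
- dish: small steel screw dish, 68 mm across, 22 mm high, loose; origin: centre of its underside. Leave alone
- driver: screwdriver with a red handle, 160 mm long, lying on the mat along its x axis, loose. Leave alone
- hole0 (a point): centre of the cover's hole at x = -50, y = 34 mm, at the plate's underside; goes over post0
- post0 (a point): centre of the threaded hole at x = -50, y = 34 mm of the housing, at the post's top
- hole1 (a point): centre of the cover's hole at x = -50, y = -34 mm, at the plate's underside; goes over post1
- post1 (a point): centre of the threaded hole at x = -50, y = -34 mm of the housing, at the post's top
- hole2 (a point): centre of the cover's hole at x = 50, y = 20 mm, at the plate's underside; goes over post2
- post2 (a point): centre of the threaded hole at x = 50, y = 20 mm of the housing, at the post's top
- hole3 (a point): centre of the cover's hole at x = 50, y = -20 mm, at the plate's underside; goes over post3
- post3 (a point): centre of the threaded hole at x = 50, y = -20 mm of the housing, at the post's top
Mind the look-alikes: they are no part of the job. Several things have the shape of the housing; the one meant has the colours described above. What is shaped like the cover but orange is not meant.

How it is judged:
On the way:
1. the cover is lifted clear of the mat in the fingers (height (world z) of cover above 0.03 m and contact force between cover and the fingers above 1 N), for 0.2 s.
At the end, for the whole second after the job is handed in: the cover is in the fingers and still; each of its four holes is within 4 mm (horizontally) of its own threaded hole, with the plate's underside 5 to 25 mm above the post's top at all four; it touches nothing of the housing (horizontal distance between hole0 and post0 below 0.004 m and z of hole0 in the frame of post0 between 0.005 and 0.025 m and horizontal distance between hole1 and post1 below 0.004 m and z of hole1 in the frame of post1 between 0.005 and 0.025 m and horizontal distance between hole2 and post2 below 0.004 m and z of hole2 in the frame of post2 between 0.005 and 0.025 m and horizontal distance between hole3 and post3 below 0.004 m and z of hole3 in the frame of post3 between 0.005 and 0.025 m and contact force between cover and the fingers above 1 N and contact force between cover and housing below 0.05 N and linear speed of cover below 0.02 m/s and angular speed of cover below 0.1 rad/s); the arm keeps its last pose, push and grip.
It fails at once if the fan's plastic frame is squeezed with more than about 50 N a side (110 N summed over both fingers) (contact force between the fingers and cover above 110 N).
It fails at once if the housing is knocked or pressed with more than 6 N (contact force between housing and anything else above 6 N).
It fails at once if the squeeze bottle is moved by more than 15 mm or tipped (distance of bottle from where it was at the start of the episode above 0.015 m or angle between bottle's own z axis and vertical above 0.3 rad).
It fails at once if the screw dish is moved by more than 15 mm or tipped (distance of dish from where it was at the start of the episode above 0.015 m or angle between dish's own z axis and vertical above 0.3 rad).
It fails at once if the screwdriver is moved by more than 15 mm (distance of driver from where it was at the start of the episode above 0.015 m).
It also fails if it takes over 40 s, if anything falls off the work surface, if the arm or the gripper's body presses on something with over 40 N, if the wrist force passes 120 N, or if a joint passes its speed limit or range.

### The arm

A 6-joint arm with a two-finger parallel gripper is mounted at the origin on the work surface. World frame = base frame: x ahead of the robot, y to its left, z up, the work surface at z = 0. Lengths are in m, angles in rad, forces in N, time in s.
With the tool pointing down it reaches from about 0.375 to 0.9 m from the base axis. Payload 3.1 kg.
Tool frame: the origin (TCP) lies on the centre line of the jaws, within the pads' length; the fingertips stand 8 mm ahead of it and the grasp point (between the pads) lies 11 mm behind it; z points along the fingers, y is the line along which they close (so a half turn about z gives the same grasp; the last joint's range is limited). The gripper opens to 85 mm and grips with 20 to 120 N. Pads are 22 mm wide; open, the fingers measure 114 mm over their backs; the gripper's body (76 mm by 85 mm) begins 54 mm behind the grasp point. The pads swing forward as they close: fully open they stand 13 mm farther back than shut.
Start: joints at [1.026, 0.527, 1.433, -0, 1.181, -0.178], TCP at [0.224, 0.583, 0.239] pointing down, gripper open.
Joint ranges: [-3.08, 3.08], [-0.75, 2.2], [0.22, 2.44], [-1.43, 4.57], [0, 2.65], [-2.85, 2.85]. Speed limits (rad/s): [2.79, 2.79, 3.14, 3.14, 3.14, 3.14].

### API

Orientations are given as a unit quaternion [x, y, z, w].
In Python, from station import * gives the robot as it stands.
- The arm moves only by the tool play_rows, never from a script. Its argument "rows" is a list of rows, each a list of 3 entries, a list of its own where there are three numbers: the turn, a rotation vector about the tool's x, y, z in degrees, then the shift along the tool's x, y, z in mm, then the closure, from 0 (fully open) to 1 (shut). In form: [[[ax, ay, az], [dx, dy, dz], jaw], ...]. A call has 1 to 12 rows; each row shifts and turns the commanded pose from where the row before left it, along the tool's axes as they then stand; what a row does not reach is not made up. A row lasts 1/12 s, in which the tool goes at most 41.7 mm and 7.16 degrees, less where a joint would pass 70% of its speed; a pose out of reach is approached as far as the arm can. A call with a gripper value outside its range is refused whole. The fingers move at their own pace and stop on an object; "grip_force" is the grip in N (left out, the last holds). Time passes only in rows, so rows that do not move let the fingers close. It gives the time, the measured TCP pose, the force, the opening and the grip force at its end, in the units of the state.
- sense(): the state, without advancing time (a new reading comes with each control period).
- snapshot(name): name is "scene" or "side" or "wrist"; returns (picture, depth): 384x512x3 uint8, red, green, blue; 384x512 float32, m along the optical axis (not along the pixel's ray), 0 where there is no reading.
- get_calibration(name): a dict with "vfov" (degrees; the focal length in pixels is half the picture's height over the tangent of half this angle, whatever the lens; pixels are square), "cx", "cy" (the principal point, pixels), "xyz" and "attitude" of the camera in the world. Camera axes: x right, y down, z forward; pixel columns grow to the right and rows downward; lengths in m; the calibration is good to about 2 mm. A picture is of the moment at which its call begins: read the wrist's pose just before it. get_calibration takes no time and is no camera call; for the wrist camera it gives the pose at the moment of the call.
- sign_off(): hands the job in; it is judged then, once.
The state is a dict: "t": time; "q": joint angles; "qd": joint speeds; "tau": joint torques, N m; "tcp_pos": TCP position; "tool_rot": TCP orientation; "force": force on the tool from outside, world axes, zero at the start; "ft_torque": the same for the moment, N m; "finger_gap": opening from 0.0 (shut) to 1.0 (fully open); "gripper_force": force on a finger pad.
Only numpy, scipy, OpenCV 4.12 (cv2) and the standard library are available. Lean on these libraries where they do the work, as an engineer would, in place of code of your own. Each camera call takes 0.05 s, during which the arm holds its last target. There are 200 camera calls.

## Working session

There is one attempt and no reset: what is moved stays moved. The work goes in short steps, Python scripts to look and compute and a tool call to move; the robot and the scene stay as the last step left them, time stands still between calls to the robot, and variables do not carry over. Pictures are saved under pics/ and viewed, at most 10 in all, crops included, and the job is handed in when it is done.

Besides the shell and the picture viewer there is one more tool, called after ">>>" by a JSON object that holds its "name" and its "arguments". play_rows: Moves the arm, as the interface text tells. Its arguments: {"type":"object","properties":{"rows":{"type":"array","items":{"type":"array"}},"grip_force":{"type":"number"}},"required":["rows"]}

```bash
mkdir -p pics; cat > h.py <<'E'
from station import *
import numpy as np, cv2
from scipy.spatial.transform import Rotation as R
def grab(n,f):
    c=get_calibration(n); im,d=snapshot(n); cv2.imwrite(f'pics/{f}.png',im[:,:,::-1]); np.savez(f'pics/{f}.npz',im=im,d=d,**{k:np.array(v) for k,v in c.items()}); return im,d,c
def cloud(d,c):
    f=d.shape[0]/2/np.tan(np.radians(float(c['vfov']))/2)
    v,u=np.mgrid[:d.shape[0],:d.shape[1]]
    p=np.stack([(u-c['cx'])/f*d,(v-c['cy'])/f*d,d],-1)
    a=np.array(c['attitude']); M=R.from_quat(a) if a.size==4 else R.from_matrix(a)
    return M.apply(p.reshape(-1,3)).reshape(p.shape)+np.array(c['xyz'])
E
python3 - <<'E'
from h import *
ims=[]
for n in ['scene','side','wrist']:
    im,d,c=grab(n,n+'0'); print(n,c); ims.append(im)
print(sense())
E
```

```text
scene {'vfov': 57.537570520153174, 'cx': 257.5123680975691, 'cy': 192.81716606815263, 'xyz': array([ 0.99566626, -0.48711503,  0.88397029]), 'attitude': array([ 0.89620145,  0.30136148, -0.10108407, -0.30949352])}
side {'vfov': 55.52059229904215, 'cx': 246.62929775778346, 'cy': 192.2540466818983, 'xyz': array([0.29563828, 0.55070278, 0.69662635]), 'attitude': array([-0.22483647,  0.89908594, -0.36313259,  0.09606122])}
wrist {'vfov': 64.45088222559102, 'cx': 257.2402298445942, 'cy': 191.37238540228003, 'xyz': array([0.15659638, 0.60933824, 0.37467914]), 'attitude': array([0.81540913, 0.56058634, 0.08091726, 0.11959643])}
{'t': 0.15, 'q': array([ 1.02548719e+00,  5.28253197e-01,  1.43359985e+00, -4.91717019e-06,
        1.18140235e+00, -1.78527390e-01]), 'qd': array([ 0.00015897, -0.00337863, -0.00485947,  0.00176166, -0.00014446,
       -0.00056073]), 'tau': array([ 9.15180444e-04, -4.42745161e+01, -1.78277457e+01, -2.02510873e-04,
        5.57836174e-03, -3.28802372e-06]), 'tcp_pos': array([0.22384322, 0.58297185, 0.23856065]), 'tool_rot': array([ 1.82363644e-01,  9.83230802e-01, -7.78316216e-04, -2.92234965e-04]), 'force': array([-0.53542416, -0.14068684, -0.60981804]), 'ft_torque': array([ 8.04295035e-04, -9.08679400e-05, -2.14726190e-02]), 'gripper_force': 0.0, 'finger_gap': 1.0004823831708105}
```

View pics/scene0.png

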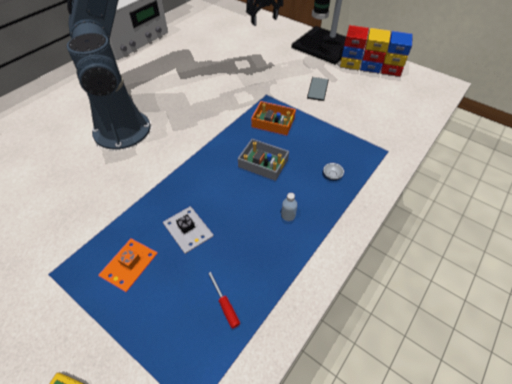

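The scene shows the cover candidates: aluminium plate at (188,228) and orange plate at (128,264). The housing candidates are the grey unit at (263,159) and the orange unit at (273,117). By the description I choose the aluminium plate and the grey unit. Next I check them in a close crop and estimate poses.

```bash
python3 - <<'E'
from h import *
z=np.load('pics/scene0.npz'); P=cloud(z['d'],z)
for n,(u,v) in dict(fan=(185,222),plate=(197,238),housing=(263,159),orange=(273,117),dish=(333,171),bottle=(290,205),drv=(225,300)).items(): print(n,P[v,u].round(3))
im=z['im'][:,:,::-1]
a=cv2.resize(im[195:260,150:230],None,fx=5,fy=5,interpolation=cv2.INTER_CUBIC)
b=cv2.resize(im[130:195,225:305],None,fx=5,fy=5,interpolation=cv2.INTER_CUBIC)
s=cv2.resize(np.load('pics/side0.npz')['im'][:,:,::-1],(347,260))
w=cv2.resize(np.load('pics/wrist0.npz')['im'][:,:,::-1],(347,260))
cv2.imwrite('pics/c1.png',np.vstack([np.hstack([a,b]),np.hstack([s,w,np.zeros((260,106,3),np.uint8)])]))
E
```

```text
fan [ 0.496 -0.167  0.033]
plate [ 0.545 -0.174  0.003]
housing [0.514 0.19  0.01 ]
orange [0.419 0.381 0.018]
dish [0.731 0.291 0.005]
bottle [0.718 0.043 0.072]
drv [ 0.736 -0.272  0.026]
```

View pics/c1.png

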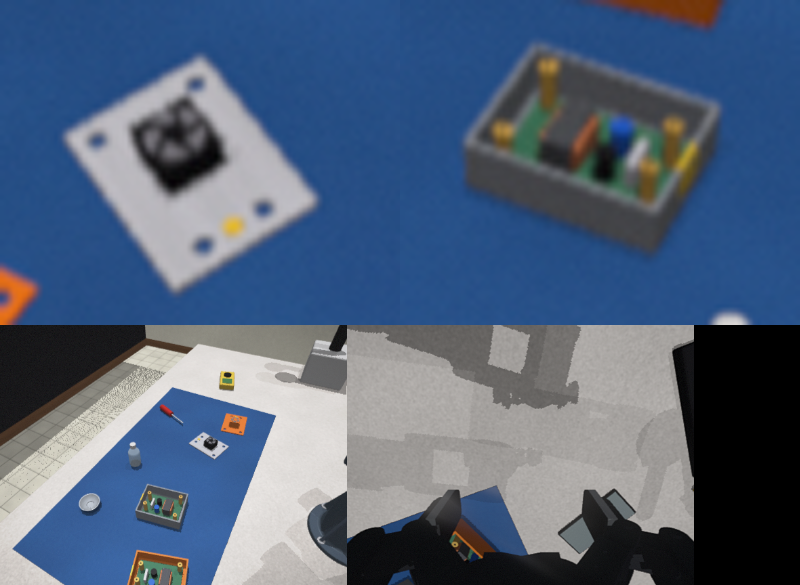

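The crop confirms the aluminium plate with its black fan and yellow dot, and the grey unit with four brass posts and a yellow mark on its wall. The holes are near scene pixels (169,223), (189,212), (203,237), (191,244). The posts are near (255,143), (246,156), (280,155), (275,163).

```bash
cat >> h.py <<'E'
M4=np.array([[-50,34],[-50,-34],[50,20],[50,-20]])/1e3
def ray(px,c,z):
    f=192/np.tan(np.radians(float(c['vfov']))/2); px=np.atleast_2d(px).astype(float)
    r=R.from_quat(c['attitude']).apply(np.c_[(px[:,0]-c['cx'])/f,(px[:,1]-c['cy'])/f,np.ones(len(px))])
    o=np.array(c['xyz']); return (o+r*((z-o[2])/r[:,2])[:,None])[:,:2]
def project(p,c):
    f=192/np.tan(np.radians(float(c['vfov']))/2); q=R.from_quat(c['attitude']).inv().apply(p-np.array(c['xyz']))
    return np.c_[q[:,0]/q[:,2]*f+c['cx'],q[:,1]/q[:,2]*f+c['cy']]
def fit(w):
    # best of orderings given 4 world pts, rigid 2D
    import itertools; best=None
    for p in itertools.permutations(range(4)):
        q=w[list(p)]; a=M4-M4.mean(0); b=q-q.mean(0)
        th=np.arctan2((a[:,0]*b[:,1]-a[:,1]*b[:,0]).sum(),(a*b).sum())
        Rm=np.array([[np.cos(th),-np.sin(th)],[np.sin(th),np.cos(th)]])
        t=q.mean(0)-Rm@M4.mean(0); e=np.abs(M4@Rm.T+t-q).max()
        if best is None or e<best[0]: best=(e,t,np.degrees(th),p)
    return best
def delta(pos,yaw):
    """shift in current tool axes (mm) and yaw turn about tool z (deg) so the tool y points along world yaw (mod 180)"""
    s=sense(); T=R.from_quat(s['tool_rot']); y=T.as_matrix()[:,1]; cur=np.degrees(np.arctan2(y[1],y[0]))
    dz=-((yaw-cur+90)%180-90)
    return T.inv().apply(np.array(pos)-s['tcp_pos'])*1e3, dz, cur, s['q']
E
python3 - <<'E'
from h import *
c=get_calibration('scene')
print('cover',fit(ray([(169.4,223),(189.2,211.6),(202.6,236.8),(190.6,244)],c,.004)))
print('hous',fit(ray([(254.6,142.8),(245.6,155.6),(279.8,154.8),(274.8,163)],c,.045)))
s=sense();c=get_calibration('wrist');T=R.from_quat(s['tool_rot'])
print(T.inv().apply(c['xyz']-s['tcp_pos']), T.inv().apply(R.from_quat(c['attitude']).as_matrix().T))
for p in [(.51,.19,.24),(.5,-.17,.24)]: print(delta(p,0))
E
```

```text
cover (np.float64(0.00040692361924182796), array([ 0.50197901, -0.16722105]), np.float64(-15.747011694641285), (1, 0, 2, 3))
hous (np.float64(0.000682091847592492), array([0.52106252, 0.18227175]), np.float64(10.78563532486705), (0, 1, 2, 3))
[ 0.07225849  0.00033147 -0.13621725] [[ 2.35231265e-04  9.99999950e-01  2.10288642e-04]
 [-9.58202628e-01  2.85560765e-04 -2.86090269e-01]
 [-2.86090315e-01 -1.34201754e-04  9.58202648e-01]]
(array([-408.04741752, -264.21713009,   -1.12545853]), np.float64(68.98507480761042), np.float64(68.98507480761042), array([ 1.02548719e+00,  5.28253197e-01,  1.43359985e+00, -4.91717019e-06,
        1.18140235e+00, -1.78527390e-01]))
(array([-527.81271025, -603.85812143,   -0.60425367]), np.float64(68.98507480761042), np.float64(68.98507480761042), array([ 1.02548719e+00,  5.28253197e-01,  1.43359985e+00, -4.91717019e-06,
        1.18140235e+00, -1.78527390e-01]))
```

```bash
cat >> h.py <<'E'
def rows(pos,yaw,n,jaw):
    d,dz,cur,q=delta(pos,yaw); out=[]
    for k in range(n):
        a=np.radians(-dz*(k+.5)/n)  # world d in axes halfway through the row
        out.append([[0,0,round(dz/n,2)],[round(float(x),1) for x in R.from_euler('z',a).apply(d/n)],jaw])
    print(out)
E
python3 -c "
from h import *
rows((.515,.2,.27),10.8,12,0)"
```

```text
[[[0, 0, np.float64(4.85)], [-35.0, -19.6, -2.6], 0], [[0, 0, np.float64(4.85)], [-36.5, -16.6, -2.6], 0], [[0, 0, np.float64(4.85)], [-37.8, -13.5, -2.6], 0], [[0, 0, np.float64(4.85)], [-38.8, -10.2, -2.6], 0], [[0, 0, np.float64(4.85)], [-39.5, -6.9, -2.6], 0], [[0, 0, np.float64(4.85)], [-39.9, -3.5, -2.6], 0], [[0, 0, np.float64(4.85)], [-40.1, -0.2, -2.6], 0], [[0, 0, np.float64(4.85)], [-40.0, 3.2, -2.6], 0], [[0, 0, np.float64(4.85)], [-39.5, 6.6, -2.6], 0], [[0, 0, np.float64(4.85)], [-38.8, 9.9, -2.6], 0], [[0, 0, np.float64(4.85)], [-37.9, 13.2, -2.6], 0], [[0, 0, np.float64(4.85)], [-36.6, 16.3, -2.6], 0]]
```

>>> {"name": "play_rows", "arguments": {"rows": [[[0, 0, 4.85], [-35, -20, -3], 0], [[0, 0, 4.85], [-36.5, -17, -3], 0], [[0, 0, 4.85], [-38, -13.5, -3], 0], [[0, 0, 4.85], [-39, -10, -3], 0], [[0, 0, 4.85], [-39.5, -7, -3], 0], [[0, 0, 4.85], [-40, -3.5, -3], 0], [[0, 0, 4.85], [-40, 0, -3], 0], [[0, 0, 4.85], [-40, 3, -3], 0], [[0, 0, 4.85], [-39.5, 6.5, -3], 0], [[0, 0, 4.85], [-39, 10, -3], 0], [[0, 0, 4.85], [-38, 13, -3], 0], [[0, 0, 4.85], [-36.5, 16, -3], 0]], "grip_force": 20}}

```text
t: 1.15
tcp_pos: [0.5317, 0.21, 0.2753]
tool_rot: [0.639, 0.769, -0.0, -0.0]
force: [0.6, 0.4, 0.1]
finger_gap: 0.997
gripper_force: 0.0
```

>>> {"name": "play_rows", "arguments": {"rows": [[[0, 0, 0], [0, 0, 0], 0], [[0, 0, 0], [0, 0, 0], 0], [[0, 0, 0], [0, 0, 0], 0]]}}

```text
t: 1.4
tcp_pos: [0.5303, 0.2117, 0.2748]
tool_rot: [0.638, 0.77, -0.0, -0.001]
force: [0.2, -0.5, 0.0]
finger_gap: 1.0
gripper_force: 0.0
```

```bash
python3 - <<'E'
from h import *
grab('wrist','w1'); print(sense()['tcp_pos'])
rows((.494,-.165+.02,.2),-15.7,12,0)
E
```

```text
[0.52981974 0.21237729 0.27482804]
[[[0, 0, np.float64(2.21)], [-28.9, -8.0, 6.2], 0], [[0, 0, np.float64(2.21)], [-29.1, -6.8, 6.2], 0], [[0, 0, np.float64(2.21)], [-29.4, -5.7, 6.2], 0], [[0, 0, np.float64(2.21)], [-29.6, -4.6, 6.2], 0], [[0, 0, np.float64(2.21)], [-29.7, -3.4, 6.2], 0], [[0, 0, np.float64(2.21)], [-29.8, -2.3, 6.2], 0], [[0, 0, np.float64(2.21)], [-29.9, -1.1, 6.2], 0], [[0, 0, np.float64(2.21)], [-29.9, 0.0, 6.2], 0], [[0, 0, np.float64(2.21)], [-29.9, 1.2, 6.2], 0], [[0, 0, np.float64(2.21)], [-29.8, 2.3, 6.2], 0], [[0, 0, np.float64(2.21)], [-29.7, 3.5, 6.2], 0], [[0, 0, np.float64(2.21)], [-29.6, 4.6, 6.2], 0]]
```

View pics/w1.png

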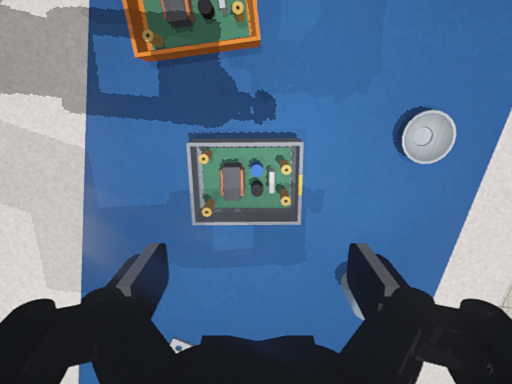

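The wrist view shows the grey unit, posts at about (204,159), (207,212), (286,169), (285,201), with the yellow mark on the right wall at (300,185). The look-alike is the orange unit at the top.

```bash
cat >> h.py <<'E'
def darkc(im,px,r=4):
    g=cv2.cvtColor(im,cv2.COLOR_RGB2GRAY).astype(float); o=[]
    for u,v in px:
        u,v=int(round(u)),int(round(v)); w=g[v-r:v+r+1,u-r:u+r+1]; k=np.clip(np.percentile(w,35)-w,0,None)
        yy,xx=np.mgrid[-r:r+1,-r:r+1]; o.append((u+(k*xx).sum()/k.sum(),v+(k*yy).sum()/k.sum()))
    return np.array(o)
E
python3 - <<'E'
from h import *
z=np.load('pics/w1.npz'); px=[(204,159),(207,212),(286,169),(285,201)]
p=darkc(z['im'],px,3); print(p); print(fit(ray(px,z,.045)),fit(ray(p,z,.045)))
P=cloud(z['d'],z); print([P[v,u].round(4) for u,v in px])
E
```

```text
[[203.2448355  158.65799541]
 [206.63064295 211.85909713]
 [285.99274047 169.50930127]
 [285.35013263 200.81962865]]
(np.float64(0.0007978508635282933), array([0.52167292, 0.180548  ]), np.float64(11.36250318860994), (0, 1, 2, 3)) (np.float64(0.0005442769931767177), array([0.52143804, 0.18055783]), np.float64(11.241015280819246), (0, 1, 2, 3))
[array([0.4667, 0.2051, 0.0487]), array([0.4799, 0.1386, 0.0492]), array([0.5662, 0.2116, 0.049 ]), array([0.5738, 0.1713, 0.0486])]
```

>>> {"name": "play_rows", "arguments": {"rows": [[[0, 0, 2.2], [-29, -8, 6], 0], [[0, 0, 2.2], [-29, -7, 6], 0], [[0, 0, 2.2], [-29.5, -5.5, 6], 0], [[0, 0, 2.2], [-29.5, -4.5, 6], 0], [[0, 0, 2.2], [-29.5, -3.5, 6], 0], [[0, 0, 2.2], [-30, -2.5, 6], 0], [[0, 0, 2.2], [-30, -1, 6], 0], [[0, 0, 2.2], [-30, 0, 6], 0], [[0, 0, 2.2], [-30, 1, 6], 0], [[0, 0, 2.2], [-30, 2.5, 6], 0], [[0, 0, 2.2], [-29.5, 3.5, 6], 0], [[0, 0, 2.2], [-29.5, 4.5, 6], 0]]}}

```text
t: 2.45
tcp_pos: [0.5017, -0.1456, 0.2031]
tool_rot: [0.796, 0.605, 0.0, -0.0]
force: [0.0, 0.8, -1.1]
finger_gap: 1.007
gripper_force: 0.0
```

>>> {"name": "play_rows", "arguments": {"rows": [[[0, 0, 0], [0, 0, 0], 0], [[0, 0, 0], [0, 0, 0], 0], [[0, 0, 0], [0, 0, 0], 0], [[0, 0, 0], [0, 0, 0], 0]]}}

```text
t: 2.78
tcp_pos: [0.5019, -0.1443, 0.2035]
tool_rot: [0.796, 0.606, 0.0, -0.0]
force: [0.3, 0.4, -0.4]
finger_gap: 1.001
gripper_force: 0.0
```

```bash
python3 - <<'E'
from h import *
grab('wrist','w2'); print(sense()['tcp_pos'])
E
```

```text
[ 0.50205181 -0.14439906  0.20355425]
```

View pics/w2.png

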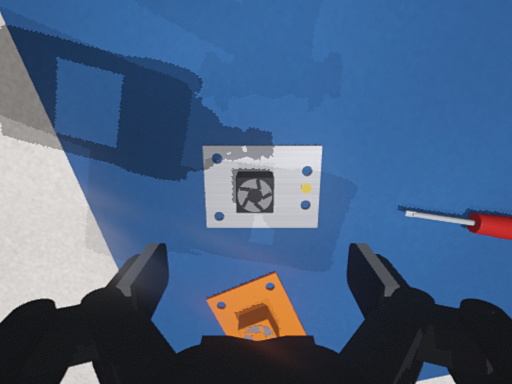

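The wrist view shows the aluminium cover with holes at (217,158), (219,216), (307,171), (305,205), the fan at (254,192) and the yellow dot at (306,188).

```bash
python3 - <<'E'
from h import *
z=np.load('pics/w2.npz'); px=[(217,158),(219,216),(307,171),(305,205)]
p=darkc(z['im'],px,6); print(p); P=cloud(z['d'],z); print(P[222,262],P[192,254],P[172,254],P[208,254])
for h in (.002,.004): print(fit(ray(px,z,h)),fit(ray(p,z,h)))
e,t,th,_=fit(ray(p,z,.003)); a=np.radians(th); fan=t-.008*np.array([np.cos(a),np.sin(a)]); print(fan)
# fan top extents, in cover axes, from depth
m=(P[...,2]>.026)&(P[...,2]<.045)&(np.hypot(P[...,0]-fan[0],P[...,1]-fan[1])<.04)
q=(P[m][:,:2]-t)@np.array([[np.cos(a),-np.sin(a)],[np.sin(a),np.cos(a)]]); print(np.percentile(q,[1,50,99],axis=0))
print(delta((*fan,.05),th))
E
```

```text
[[215.54064011 157.85678103]
 [218.85591486 216.0523946 ]
 [307.05160142 171.58540925]
 [305.2303263  205.23320537]]
[ 0.49108264 -0.20665112  0.00862101] [ 0.4943875  -0.16107913  0.0359642 ] [ 0.49855865 -0.14536032  0.0139189 ] [ 0.48961246 -0.178154    0.03578333]
(np.float64(0.0009149290585877407), array([ 0.50152105, -0.16867521]), np.float64(-15.763415112032588), (0, 1, 2, 3)) (np.float64(0.0016763058385603768), array([ 0.50111876, -0.1687905 ]), np.float64(-15.760414018269127), (0, 1, 2, 3))
(np.float64(0.0006353026294065589), array([ 0.5016408 , -0.16811583]), np.float64(-15.76341511203259), (0, 1, 2, 3)) (np.float64(0.0014361061633452743), array([ 0.50124089, -0.16823043]), np.float64(-15.760414018269136), (0, 1, 2, 3))
[ 0.49348058 -0.16633754]
[[-0.02738142 -0.01708248]
 [-0.00757201  0.00387884]
 [ 0.01144357  0.02168003]]
(array([-23.46725951,  -2.40558583, 153.54859459]), np.float64(0.3069003280272966), np.float64(-15.453513690241843), array([-4.94298011e-01,  4.39385905e-01,  1.72660404e+00,  2.74105500e-04,
        9.75722142e-01, -2.24736977e-01]))
```

>>> {"name": "play_rows", "arguments": {"rows": [[[0, 0, 0.3], [-7, -0.5, 30], 0], [[0, 0, 0], [-8, -1, 35], 0], [[0, 0, 0], [-7, -0.5, 35], 0], [[0, 0, 0], [0, 0, 30], 0], [[0, 0, 0], [0, 0, 23], 0], [[0, 0, 0], [0, 0, 0], 0], [[0, 0, 0], [0, 0, 0], 0], [[0, 0, 0], [0, 0, 0], 0]]}}

```text
t: 3.5
tcp_pos: [0.4951, -0.1665, 0.0514]
tool_rot: [0.798, 0.603, 0.0, 0.001]
force: [0.4, 0.5, 0.4]
finger_gap: 0.997
gripper_force: 0.0
```

```bash
python3 - <<'E'
from h import *
grab('wrist','w3'); print(delta((.4943,-.1651,.0145),-15.76))
E
```

```text
(array([ 1.43865358, -1.63192867, 37.43714903]), np.float64(-0.08729663310666069), np.float64(-15.847296633106662), array([-5.38906388e-01,  6.94233179e-01,  1.83011778e+00,  3.68163791e-05,
        6.14004618e-01, -2.62347659e-01]))
```

View pics/w3.png

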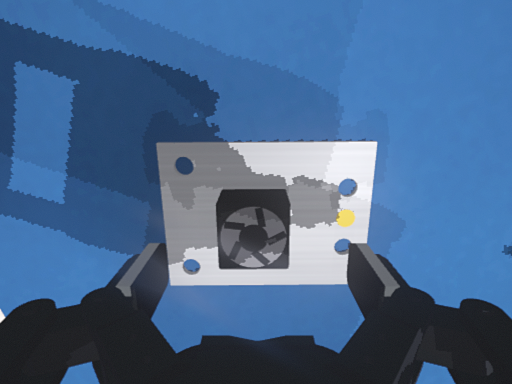

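The fan is at about (253,230), centred between the fingertips at (157,250) and (357,250). I descend and close gently.

>>> {"name": "play_rows", "arguments": {"rows": [[[0, 0, 0], [1.5, -1.5, 10], 0], [[0, 0, 0], [0, 0, 10], 0], [[0, 0, 0], [0, 0, 9], 0], [[0, 0, 0], [0, 0, 5], 0], [[0, 0, 0], [0, 0, 3], 0], [[0, 0, 0], [0, 0, 0], 0], [[0, 0, 0], [0, 0, 0], 0]]}}

```text
t: 4.13
tcp_pos: [0.4929, -0.165, 0.013]
tool_rot: [0.798, 0.602, -0.0, -0.0]
force: [0.9, -0.5, -0.9]
finger_gap: 0.995
gripper_force: 0.0
```

>>> {"name": "play_rows", "arguments": {"rows": [[[0, 0, 0], [0, 0, 0], 0.1], [[0, 0, 0], [0, 0, 0], 0.2], [[0, 0, 0], [0, 0, 0], 0.3], [[0, 0, 0], [0, 0, 0], 0.38], [[0, 0, 0], [0, 0, 0], 0.44], [[0, 0, 0], [0, 0, 0], 0.48], [[0, 0, 0], [0, 0, 0], 0.52], [[0, 0, 0], [0, 0, 0], 0.56], [[0, 0, 0], [0, 0, 0], 0.6], [[0, 0, 0], [0, 0, 0], 0.65], [[0, 0, 0], [0, 0, 0], 0.7], [[0, 0, 0], [0, 0, 0], 0.7]], "grip_force": 30}}

```text
t: 5.13
tcp_pos: [0.4932, -0.165, 0.0135]
tool_rot: [0.798, 0.602, 0.0, 0.0]
force: [-0.6, 0.4, 3.3]
finger_gap: 0.462
gripper_force: 32.1
```

>>> {"name": "play_rows", "arguments": {"rows": [[[0, 0, 0], [0, 0, 0], 0.8], [[0, 0, 0], [0, 0, -2], 0.8], [[0, 0, 0], [0, 0, -5], 0.8], [[0, 0, 0], [0, 0, -10], 0.8], [[0, 0, 0], [0, 0, -18], 0.8], [[0, 0, 0], [0, 0, -25], 0.8], [[0, 0, 0], [0, 0, -25], 0.8], [[0, 0, 0], [0, 0, -20], 0.8], [[0, 0, 0], [0, 0, -10], 0.8], [[0, 0, 0], [0, 0, -5], 0.8], [[0, 0, 0], [0, 0, 0], 0.8], [[0, 0, 0], [0, 0, 0], 0.8]]}}

```text
t: 6.13
tcp_pos: [0.4925, -0.1647, 0.1328]
tool_rot: [0.798, 0.602, -0.0, -0.001]
force: [-0.2, 0.1, -1.7]
finger_gap: 0.463
gripper_force: 31.6
```

```bash
python3 - <<'E'
from h import *
grab('wrist','w4'); grab('scene','s4'); print(sense()['tcp_pos'])
a=np.load('pics/w4.npz')['im'][100:330,100:420]; b=np.load('pics/s4.npz')['im']
c=project(np.array([[.5,-.17,.12]]),get_calibration('scene'))[0].astype(int); print(c)
b=cv2.resize(b[c[1]-40:c[1]+40,c[0]-40:c[0]+40],(460,460),interpolation=cv2.INTER_CUBIC)
a=cv2.resize(a,(320,230)); o=np.zeros((460,780,3),np.uint8); o[:230,:320]=a; o[:,320:]=b
cv2.imwrite('pics/c4.png',o[:,:,::-1])
E
```

```text
[ 0.49219309 -0.16452689  0.13211876]
[180 205]
```

View pics/c4.png

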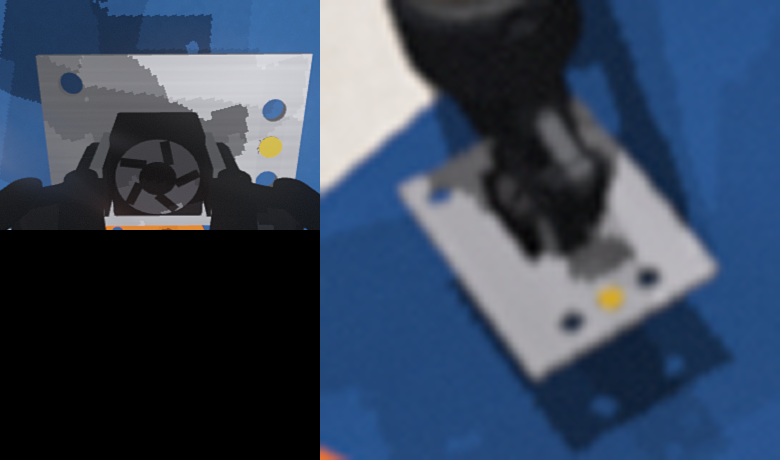

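The cover hangs level in the fingers, held by the fan frame. In the wrist picture its holes are at (172,183), (375,209). In the scene picture they are at about (161,199), (197,213), (184,221).

```bash
cat >> h.py <<'E'
def fitk(w,ids):
    a0=M4[ids]; a=a0-a0.mean(0); b=w-w.mean(0)
    th=np.arctan2((a[:,0]*b[:,1]-a[:,1]*b[:,0]).sum(),(a*b).sum()); Rm=np.array([[np.cos(th),-np.sin(th)],[np.sin(th),np.cos(th)]])
    t=w.mean(0)-Rm@a0.mean(0); return t,np.degrees(th),np.abs(a0@Rm.T+t-w).max()
E
python3 - <<'E'
from h import *
s=sense()
# plane fit in wrist depth: light plate pixels
z=np.load('pics/w4.npz'); P=cloud(z['d'],z); m=np.zeros(P.shape[:2],bool); m[158:205,160:400]=1
m&=(np.abs(P[...,2]-.125)<.02); q=P[m]; A=np.c_[q[:,:2]-q[:,:2].mean(0),np.ones(len(q))]; k=np.linalg.lstsq(A,q[:,2],rcond=None)[0]; print('wrist plane slope deg, z',np.degrees(k[:2]),k[2],len(q))
for h in (.1227,.1267): print('wrist',fitk(ray([(172,183),(375,209)],z,h),[0,2]))
z=np.load('pics/s4.npz'); px=np.array([(438,193),(648,277),(571,321)]); px=(px-[320,0])/5.75+[140,165]
print(px); print('scene',fitk(ray(px,z,.1227),[1,2,3]))
P=cloud(z['d'],z); m=np.zeros(P.shape[:2],bool); m[190:230,150:210]=1; im=z['im'].astype(int); m&=(np.abs(P[...,2]-.122)<.012)&(im.max(-1)-im.min(-1)<30)&(im[...,0]>120)
q=P[m]; A=np.c_[q[:,:2]-q[:,:2].mean(0),np.ones(len(q))]; k=np.linalg.lstsq(A,q[:,2],rcond=None)[0]; print('scene plane',np.degrees(k[:2]),k[2],len(q))
print(s['tcp_pos'],delta(s['tcp_pos'],-15.76)[2])
E
```

```text
wrist plane slope deg, z [0.0681041  0.20659094] 0.12690290978808716 10773
wrist (array([ 0.5015775 , -0.16750562]), np.float64(-15.559018563763635), np.float64(0.0010979825409496158))
wrist (array([ 0.50169151, -0.16622909]), np.float64(-15.559018563763622), np.float64(0.00019709330407879921))
[[160.52173913 198.56521739]
 [197.04347826 213.17391304]
 [183.65217391 220.82608696]]
scene (array([ 0.50053995, -0.16688685]), np.float64(-15.894258249478598), np.float64(0.0007979346188831671))
scene plane [-0.14623757  0.00103068] 0.1244023976705409 753
[ 0.49219309 -0.16452689  0.13211876] -15.918763569868576
```

```bash
python3 -c "
from h import *
rows((.5127,.1793,.14),11.15,12,.8)"
```

```text
[[[0, 0, np.float64(-2.26)], [28.1, -5.7, -0.6], 0.8], [[0, 0, np.float64(-2.26)], [28.3, -4.6, -0.6], 0.8], [[0, 0, np.float64(-2.26)], [28.5, -3.4, -0.6], 0.8], [[0, 0, np.float64(-2.26)], [28.6, -2.3, -0.6], 0.8], [[0, 0, np.float64(-2.26)], [28.7, -1.2, -0.6], 0.8], [[0, 0, np.float64(-2.26)], [28.7, -0.1, -0.6], 0.8], [[0, 0, np.float64(-2.26)], [28.7, 1.1, -0.6], 0.8], [[0, 0, np.float64(-2.26)], [28.6, 2.2, -0.6], 0.8], [[0, 0, np.float64(-2.26)], [28.5, 3.3, -0.6], 0.8], [[0, 0, np.float64(-2.26)], [28.4, 4.5, -0.6], 0.8], [[0, 0, np.float64(-2.26)], [28.2, 5.6, -0.6], 0.8], [[0, 0, np.float64(-2.26)], [27.9, 6.7, -0.6], 0.8]]
```

>>> {"name": "play_rows", "arguments": {"rows": [[[0, 0, -0.7], [8, -1.7, -1], 0.8], [[0, 0, -1.2], [15, -3, -1], 0.8], [[0, 0, -1.8], [22, -4, -1], 0.8], [[0, 0, -2], [25, -3.5, -1], 0.8], [[0, 0, -2], [25, -2.7, -1], 0.8], [[0, 0, -2], [25, -1.8, -1], 0.8], [[0, 0, -2], [25, -1, -1], 0.8], [[0, 0, -2], [25, 0, -1], 0.8], [[0, 0, -2], [25, 1, 0], 0.8], [[0, 0, -2], [25, 2, 0], 0.8], [[0, 0, -2], [25, 2.8, 0], 0.8], [[0, 0, -2], [25, 3.8, 0], 0.8]]}}

```text
t: 7.23
tcp_pos: [0.5124, 0.1079, 0.1404]
tool_rot: [0.67, 0.743, -0.001, -0.001]
force: [0.6, 0.1, -2.5]
finger_gap: 0.461
gripper_force: 31.4
```

>>> {"name": "play_rows", "arguments": {"rows": [[[0, 0, -1.8], [22, 4, 0], 0.8], [[0, 0, -1.5], [19, 4, 0], 0.8], [[0, 0, -1.2], [15, 3.5, 0], 0.8], [[0, 0, -0.8], [11, 2.5, 0], 0.8], [[0, 0, 0], [5, 1, 0], 0.8], [[0, 0, 0], [0, 0, 0], 0.8], [[0, 0, 0], [0, 0, 0], 0.8], [[0, 0, 0], [0, 0, 0], 0.8]]}}

```text
t: 7.9
tcp_pos: [0.5179, 0.1787, 0.1411]
tool_rot: [0.636, 0.772, -0.0, -0.0]
force: [-0.7, -0.3, -1.7]
finger_gap: 0.464
gripper_force: 31.4
```

```bash
python3 - <<'E'
from h import *
grab('wrist','w5'); grab('scene','s5'); grab('side','d5'); print(delta((.5127,.1793,.09),11.15))
a=np.load('pics/w5.npz')['im'][80:310,100:420]; T=get_calibration
o=np.zeros((510,800,3),np.uint8); 
for i,n in enumerate(['scene','side']):
    b=np.load('pics/%s5.npz'%'sd'[i])['im']; c=project(np.array([[.52,.18,.1]]),T(n))[0].astype(int); print(n,c)
    o[:400,i*400:i*400+400]=cv2.resize(b[c[1]-50:c[1]+50,c[0]-50:c[0]+50],(400,400),interpolation=cv2.INTER_CUBIC)
cv2.imwrite('pics/c5.png',o[:400,:,::-1])
E
```

```text
(array([ 1.70568539, -5.26797607, 51.30883721]), np.float64(-0.14418390370857992), np.float64(11.005816096291417), array([ 1.28126938e-01,  5.62695850e-01,  1.71667342e+00, -1.79328921e-04,
        8.62426760e-01, -6.38441182e-02]))
scene [263 142]
side [238 244]
```

View pics/c5.png

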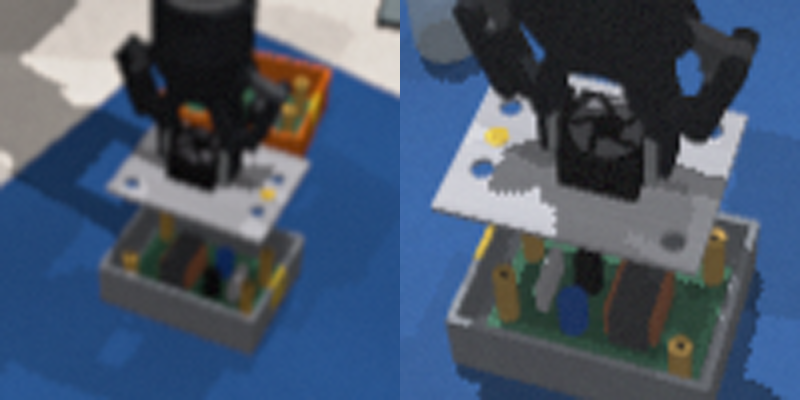

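View pics/w5.png

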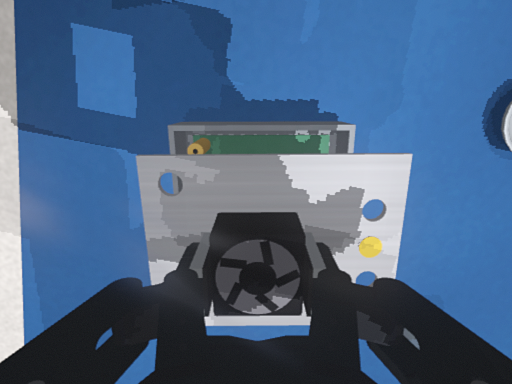

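The plate is level above the unit with the yellow ends matching, and needs a few mm of shift. I correct it, go lower, and compare in the same cameras.

>>> {"name": "play_rows", "arguments": {"rows": [[[0, 0, -0.1], [0.5, -1.7, 4], 0.8], [[0, 0, 0], [0.7, -1.8, 9], 0.8], [[0, 0, 0], [0.5, -1.8, 10], 0.8], [[0, 0, 0], [0, 0, 10], 0.8], [[0, 0, 0], [0, 0, 10], 0.8], [[0, 0, 0], [0, 0, 6], 0.8], [[0, 0, 0], [0, 0, 2], 0.8], [[0, 0, 0], [0, 0, 0], 0.8], [[0, 0, 0], [0, 0, 0], 0.8], [[0, 0, 0], [0, 0, 0], 0.8]]}}

```text
t: 8.88
tcp_pos: [0.5131, 0.1802, 0.0907]
tool_rot: [0.635, 0.773, 0.0, 0.0]
force: [0.8, 0.2, -2.6]
finger_gap: 0.461
gripper_force: 31.5
```

```bash
python3 - <<'E'
from h import *
grab('scene','s6'); grab('side','d6'); grab('wrist','w6'); s=sense(); print(s['tcp_pos'],delta((.5127,.1793,.0735),11.15)[:3])
b=np.load('pics/d6.npz')['im']; b0=np.load('pics/side0.npz')['im']
o=np.hstack([cv2.resize(x[200:300,190:290],(400,400),interpolation=cv2.INTER_CUBIC) for x in (b,b0)])
cv2.imwrite('pics/c6.png',o[:,:,::-1])
E
```

```text
[0.51297244 0.18020322 0.09079907] (array([-0.83199076, -0.46121074, 17.29863936]), np.float64(0.03850961249776219), np.float64(11.188509612497764))
```

View pics/c6.png

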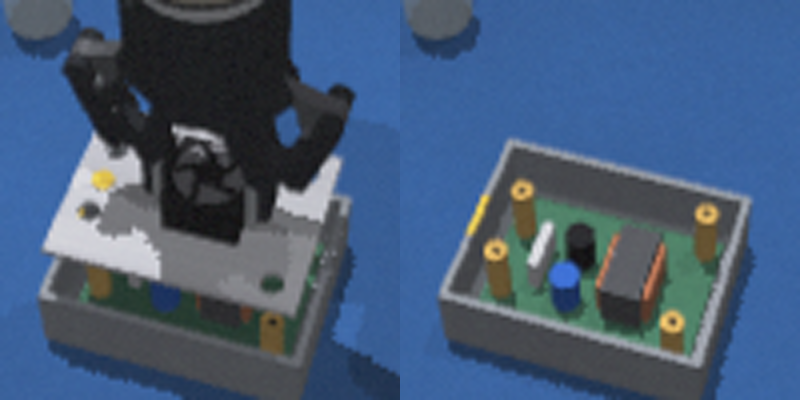

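Left: the held plate has hole0 at crop (271,282), hole2 at (89,211), hole3 at (117,150). Right: the initial posts are at crop (272,322), (307,212), (97,249), (122,187).

```bash
python3 - <<'E'
from h import *
o=np.array([190,200]); z=get_calibration('side')
f=lambda l:(np.array(l)+.5)/4-.5+o
pp=f([(272,322),(307,212),(97,249),(122,187)]); hp=f([(271,282),(89,211),(117,150)])
print('house side',fitk(ray(pp,z,.045),[0,1,2,3]),fitk(ray(darkc(np.load('pics/side0.npz')['im'],pp,3),z,.045),[0,1,2,3]))
h=sense()['tcp_pos'][2]-.0135+.004
print('cover side',fitk(ray(hp,z,h),[0,2,3]),fitk(ray(hp[:2],z,h),[0,2]))
z=np.load('pics/d6.npz');P=cloud(z['d'],z); z0=np.load('pics/side0.npz'); P0=cloud(z0['d'],z0)
u,v=f((200,262)).astype(int); print('plate z side',P[v-1:v+2,u-4:u+4,2].mean(), 'wall/mat z', P0[205:215,230:260,2].mean(),h)
# scene depth at plate
z=np.load('pics/s6.npz'); P=cloud(z['d'],z); im=z['im'].astype(int); m=np.zeros(P.shape[:2],bool); m[120:180,225:305]=1
m&=(im.max(-1)-im.min(-1)<30)&(im[...,0]>110)&(abs(P[...,2]-h)<.01); print('plate z scene',np.median(P[m][:,2]),m.sum())
# wrist: hole0, hole2
z=np.load('pics/w6.npz'); cv2.imwrite('pics/c7.png',np.hstack([cv2.resize(z['im'][140:300,120:420],(600,320)),])[:,:,::-1])
E
```

```text
house side (array([0.5201713 , 0.17940589]), np.float64(10.904945906064734), np.float64(0.0008672779307907774)) (array([0.52135426, 0.17983506]), np.float64(9.861015658215571), np.float64(0.0047235637524914165))
cover side (array([0.5204281 , 0.18073971]), np.float64(11.31920980986546), np.float64(0.00035981043333943585)) (array([0.52071146, 0.18082071]), np.float64(11.544601760714409), np.float64(0.0001685614770614574))
plate z side 0.08232696993922468 wall/mat z 0.010245061799187332 0.08129907008389378
plate z scene 0.08266772185589455 482
```

View pics/c7.png

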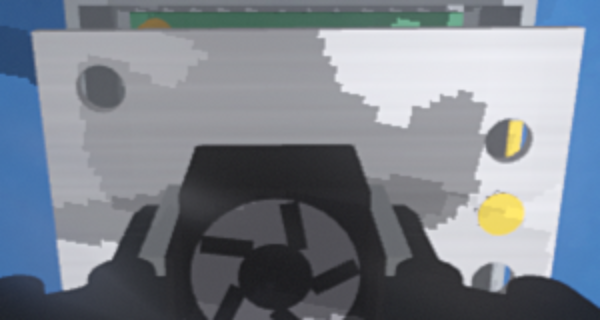

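>>> {"name": "play_rows", "arguments": {"rows": [[[0, 0, 0.2], [-0.5, -0.3, 2], 0.8], [[0, 0, 0], [-0.6, 0, 4], 0.8], [[0, 0, 0], [0, 0, 5], 0.8], [[0, 0, 0], [0, 0, 4], 0.8], [[0, 0, 0], [0, 0, 2.5], 0.8], [[0, 0, 0], [0, 0, 0], 0.8], [[0, 0, 0], [0, 0, 0], 0.8], [[0, 0, 0], [0, 0, 0], 0.8], [[0, 0, 0], [0, 0, 0], 0.8], [[0, 0, 0], [0, 0, 0], 0.8]]}}

```text
t: 9.87
tcp_pos: [0.5127, 0.179, 0.073]
tool_rot: [0.636, 0.772, 0.0, 0.0]
force: [-1.2, -0.3, -1.2]
finger_gap: 0.464
gripper_force: 31.5
```

```bash
python3 - <<'E'
from h import *
s=sense(); print(s['tcp_pos'],s['force'],s['qd'].round(3),delta((.5127,.179,.0735),11.0)[:3])
h=s['tcp_pos'][2]-.0095
def hole(im,p,rgt=7):   # centroid of pixels unlike the plate (non-grey-bright) round p, at 4x
    r=rgt; u,v=np.round(p).astype(int); w=im[v-r:v+r+1,u-r:u+r+1].astype(float); g=w.min(-1)
    k=np.clip(np.median(g)*.85-g,0,None); yy,xx=np.mgrid[-r:r+1,-r:r+1]; rr=xx**2+yy**2<=r*r; k*=rr
    return np.array([u+(k*xx).sum()/k.sum(),v+(k*yy).sum()/k.sum()])
for n,ids in (('side',[0,2,3]),('wrist',[0,2]),('scene',[1,3])):
    im,d,c=grab(n,n+'8'); a=np.radians(11.1); Rm=np.array([[np.cos(a),-np.sin(a)],[np.sin(a),np.cos(a)]])
    w=M4[ids]@Rm.T+[.5208,.1805]; hh=h+(.004 if n=='wrist' else 0); p=project(np.c_[w,np.full(len(w),hh)],c)
    q=np.array([hole(im,x,10 if n=='wrist' else 5) for x in p]); q=np.array([hole(im,x,10 if n=='wrist' else 5) for x in q])
    print(n,p.round(1).tolist(),q.round(1).tolist(),fitk(ray(q,c,hh),ids))
    P=cloud(d,c)
E
```

```text
[0.51270185 0.17902653 0.07300595] [-1.23207565 -0.27961648 -1.23422424] [-0.001  0.     0.002 -0.001  0.    -0.002] (array([-0.02570547, -0.00664018, -0.4940553 ]), np.float64(-0.014272001900067721), np.float64(10.985727998099936))
side [[257.2, 275.0], [212.5, 257.0], [219.2, 242.0]] [[257.9, 275.1], [214.3, 257.3], [220.5, 237.8]] (array([0.51982282, 0.17676034]), np.float64(9.294011463653096), np.float64(0.005388658777076949))<stdin>:7: RuntimeWarning: invalid value encountered in scalar divide
<stdin>:5: RuntimeWarning: invalid value encountered in cast
<stdin>:5: RuntimeWarning: overflow encountered in scalar subtract
  return _methods._mean(a, axis=axis, dtype=dtype,
  ret = ret.dtype.type(ret / rcount)
Traceback (most recent call last):
ValueError: operands could not be broadcast together with shapes (0,0) (21,21) (0,0)
```

The wrist, side and scene cameras put the cover within about 2 mm of the housing in position. It is held level and still, about 14.5 mm above the posts.

```bash
python3 -c "
from h import *
print(sign_off())"
```

```text
the job is handed in; nothing more can be done
None
```

The job is handed in: the cover is held level by its fan frame at about 31 N, roughly 14.5 mm above the posts with the yellow ends matching; by my camera estimates the holes are within about 2 mm of the threaded holes (limit 4 mm), though the automatic check at the final pose failed partway and sign-off returned no verdict.

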